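# Trace the round end of a steel plate with the tracer pen

### The arm

A 6-joint arm with a two-finger parallel gripper is mounted at the origin on the work surface. World frame = base frame: x ahead of the robot, y to its left, z up, the work surface at z = 0. Lengths are in m, angles in rad, forces in N, time in s.
With the tool pointing down it reaches from about 0.25 to 0.775 m from the base axis. Payload 8.9 kg.
Tool frame: the origin (TCP) lies at the very end of the fingers, on their centre line; the grasp point (between the pads) lies 19 mm behind it; x points along the fingers, y is the direction in which the jaws open and shut, and the axes are right-handed (so a half turn about x gives the same grasp; the last joint's range is limited). The gripper opens to 85 mm and grips with 20 to 120 N. Pads are 22 mm wide; open, the fingers measure 114 mm over their backs; the gripper's body (76 mm by 85 mm) begins 54 mm behind the grasp point. The pads swing forward as they close: fully open they stand 13 mm farther back than shut.
Start: joints at [-1.281, 0.291, -0.153, 1.127, 0, 1.431], TCP at [0.218, -0.477, 0.231] pointing down, gripper open.
Joint ranges: [-2.52, 2.52], [-0.91, 1.74], [-1.3, 1.37], [-1.96, 2.02], [-1.52, 1.47], [-3.14, 3.14]. Speed limits (rad/s): [2.22, 2.22, 2.79, 3.14, 3.14, 3.14].

### API

Orientations are given as a unit quaternion [x, y, z, w].
In Python, from workcell import bot gives the robot as it stands.
- The arm moves only by the shell command python3 -m pendant 'ROWS' [FORCE]. ROWS is JSON, a list of rows, each a list of 7 numbers: the shift along the tool's x, y, z in m, then the turn, a rotation vector about the tool's x, y, z in rad, then the gripper command: -1 is shut, 1 is fully open, values between are in proportion. In form: [[tx, ty, tz, wx, wy, wz, claw], ...]. A call has 1 to 20 rows; each row is the pose to reach, as a shift and turn from the pose measured when the call began, along the tool's axes at that moment; what a row does not reach only later rows make up. A row lasts 1/12 s, in which the tool goes at most 41.7 mm and 7.16 degrees, less where a joint would pass 70% of its speed; a pose out of reach is approached as far as the arm can. A call with a gripper value outside its range is refused whole. The fingers move at their own pace and stop on an object; FORCE is the grip in N (left out, the last holds). Time passes only in rows, so rows that repeat a pose let the fingers close. It gives the time, the measured TCP pose, the force and the opening at its end, in the units of the state.
- bot.state(): the state, without advancing time (a new reading comes with each control period).
- bot.get_image(name): name is "side" or "top"; returns a dict with "frame" (384x512x3 uint8, red, green, blue), "intrinsics" (3x3 intrinsics, pixels), "T" (4x4, takes a point from camera to world coordinates). Camera axes: x right, y down, z forward; pixel columns grow to the right and rows downward; lengths in m; the calibration is good to about 2 mm. A picture is of the moment at which its call begins. There is no depth.
- bot.close_job(): hands the job in, once; it reports no verdict.
The state is a dict: "time_s": time; "qpos": joint angles; "qd": joint speeds; "joint_torque": joint torques, N m; "ee_pos": TCP position; "ee_rot": TCP orientation; "wrist_force": force on the tool from outside, world axes, zero at the start; "ft_torque": the same for the moment, N m; "width": opening from 0.0 (shut) to 1.0 (fully open).
Only numpy, scipy, OpenCV 4.12 (cv2) and the standard library are available. Lean on these libraries where they do the work, as an engineer would, in place of code of your own. Each camera call takes 0.05 s, during which the arm holds its last target.

### The job

Three steel plates are fixed to the welding bench. Take the tracer pen from its holder and, holding it upright with the side of its tip against the edge of the plate with the rounded end, trace around that round end in one unbroken pass, from the robot's left side of the curve to its right side, without losing the edge. Then stand the pen back in its holder.

Things in the scene. Friction and masses are not known exactly. Their poses are not given: they have to be found in the camera images.
- round_plate: Steel plate 20 mm thick fixed flat on the bench, 120 mm wide; its end towards the robot is a half circle of radius 60 mm, its far end square, 70 mm behind the circle's centre. Bystander plates beside it are square-ended and pointed; places vary. Origin: the circle's centre at bench level; z up, -x to the round end's foremost point, +y to the robot's left. The curve runs from y = +60 to -60 mm.
- pen_grip (a point): Middle of the loose tracer pen's round grey grip, 26 mm in diameter and 56 mm tall, 84 mm above the pen's tip. The pen is 112 mm long, about 0.18 kg, and stands upright in its holder. z runs along the pen, upwards.
- pen: The tracer pen; origin at the lower end of its tip, on its axis, z up along the pen. From the tip up: a steel stylus 12 mm in diameter and 50 mm long, a collar 48 mm wide and 6 mm thick, the grip. With the pen upright against the plate's edge the axis is 6 mm out from it; the tip must be lower than the plate's top face.
- holder_mouth (a point): Centre of the mouth of the 30 mm wide upright through-hole in the holder, a fixed grey block 70 x 70 x 55 mm; on its top face, 55 mm above the bench. The pen hangs in it with its collar resting on the top face and its tip 5 mm above the bench.
There are look-alikes about, which are no part of the job. What is shaped like the pen but yellow is not meant. Of the things shaped like the part that bears holder_mouth, the grey one is meant.

How it is judged:
On the way, in this order (a step that is already met when the one before it is completed fails the run):
1. the stylus touches the edge at the left part of the curve (y above 53 mm in the plate's frame) (contact force between pen and round_plate above 0.2 N and height (world z) of pen below 0.02 m and x of pen in the frame of round_plate below 0 m and y of pen in the frame of round_plate above 0.053 m), for 0.05 s.
2. still touching, it passes the left front (y between 15 and 38 mm) (contact force between pen and round_plate above 0.2 N and height (world z) of pen below 0.02 m and x of pen in the frame of round_plate below 0 m and y of pen in the frame of round_plate between 0.015 and 0.038 m), for 0.05 s.
3. still touching, it passes the foremost point (y within 11 mm) (contact force between pen and round_plate above 0.2 N and height (world z) of pen below 0.02 m and x of pen in the frame of round_plate below 0 m and y of pen in the frame of round_plate between -0.011 and 0.011 m), for 0.05 s.
4. still touching, it passes the right front (y between -38 and -15 mm) (contact force between pen and round_plate above 0.2 N and height (world z) of pen below 0.02 m and x of pen in the frame of round_plate below 0 m and y of pen in the frame of round_plate between -0.038 and -0.015 m), for 0.05 s.
5. still touching, it reaches the right part of the curve (y below -53 mm) (contact force between pen and round_plate above 0.2 N and height (world z) of pen below 0.02 m and x of pen in the frame of round_plate below 0 m and y of pen in the frame of round_plate below -0.053 m), for 0.05 s.
At the end, for the whole second after the job is handed in: The pen stands released and still in its holder: its tip within 20 mm (horizontally) of the hole's centre and less than 20 mm above the bench, its axis within 10 degrees of upright (horizontal distance between pen and holder_mouth below 0.02 m and angle between pen_grip's own z axis and vertical below 0.175 rad and height (world z) of pen below 0.02 m and linear speed of pen below 0.03 m/s); the robot touches nothing.
It fails at once if beside the middle of the curve (y within 35 mm) the tip comes more than 12 mm clear of the edge or 7 mm above the plate (y of pen in the frame of round_plate between -0.035 and 0.035 m and x of pen in the frame of round_plate below 0 m and height (world z) of pen below 0.04 m and horizontal distance between pen and round_plate below 0.11 m and (horizontal distance between pen and round_plate above 0.078 m or height (world z) of pen above 0.027 m)).
It also fails if it takes over 69 s, if anything falls off the work surface, if the arm or the gripper's body presses on something with over 40 N, if the wrist force passes 120 N, or if a joint passes its speed limit or range.

## Working session

There is one attempt and no reset: what is moved stays moved. The work goes in short steps, Python scripts to look and compute and a shell command to move; the robot and the scene stay as the last step left them, time stands still between calls to the robot, and variables do not carry over. Pictures are saved under pics/ and viewed, and the job is handed in when it is done.

```bash
ls; mkdir -p pics
python3 - <<'E'
from workcell import bot
import cv2,numpy as np,pickle
s=bot.state();print(s)
for n in("top","side"):
    d=bot.get_image(n);cv2.imwrite(f"pics/{n}0.png",d["frame"][:,:,::-1]);pickle.dump(d,open(f"{n}0.pkl","wb"))
    print(n,d["intrinsics"].tolist(),np.round(d["T"],4).tolist())
E
```

```text
pics
{'time_s': 0.0, 'qpos': array([-1.28130016e+00,  2.91288261e-01, -1.54141275e-01,  1.12668698e+00,
        2.70734161e-06,  1.43152664e+00]), 'qd': array([-0.00044193, -0.0005905 ,  0.00076731,  0.00016296, -0.00178996,
       -0.00096175]), 'joint_torque': array([ 7.52414853e-04, -5.37144542e+01,  3.31368184e+01,  1.61077478e-02,
       -1.41071046e-04,  1.60922940e-05]), 'ee_pos': array([ 0.21815942, -0.47704046,  0.23072258]), 'ee_rot': array([-0.69088537, -0.15089858,  0.69095352, -0.14996755]), 'wrist_force': array([-0.65412802,  0.32444842, -0.42320432]), 'ft_torque': array([-0.0413427 ,  0.06004667, -0.01667594]), 'width': 0.9981871572723391}
top [[367.30271828630276, 0.0, 258.14312918878875], [0.0, 367.30271828630276, 191.91992728641054], [0.0, 0.0, 1.0]] [[0.009, -0.9958, 0.0916, 0.4253], [-0.9998, -0.0074, 0.0176, 0.0013], [-0.0169, -0.0918, -0.9956, 0.8016], [0.0, 0.0, 0.0, 1.0]]
side [[416.31445904333617, 0.0, 244.04238656644307], [0.0, 416.31445904333617, 190.0566433657018], [0.0, 0.0, 1.0]] [[0.9944, -0.0538, 0.0913, 0.3997], [-0.1051, -0.6135, 0.7827, -0.7256], [0.0139, -0.7879, -0.6157, 0.6312], [0.0, 0.0, 0.0, 1.0]]
```

View pics/top0.png

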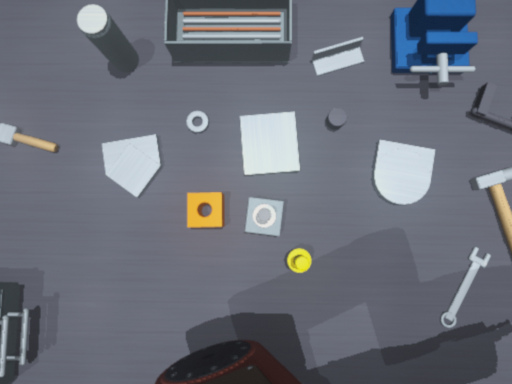

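View pics/side0.png

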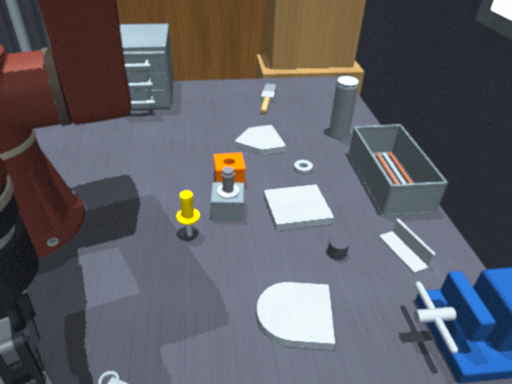

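The top view shows three plates: pointed at (132,165), square at (270,143) and round-ended at (404,172). The round-ended plate is the one meant, with its round side facing the robot. There are two pens. The yellow one at (299,260) is the decoy. The one in the grey holder at (265,216) has a grey grip, so it is the tracer pen. There are also two holders: orange at (205,210), the decoy, and grey at (265,216), the one meant. I'll confirm this in an enlarged crop and measure.

```bash
cat > h.py <<'E'
import numpy as np,cv2,pickle
def ray(d,uv,z):
    K=d["intrinsics"];T=d["T"];uv=np.atleast_2d(uv).astype(float)
    r=np.c_[uv,np.ones(len(uv))]@np.linalg.inv(K).T@T[:3,:3].T
    o=T[:3,3];return o+r*((z-o[2])/r[:,2])[:,None]
def proj(d,P):
    T=d["T"];p=(np.atleast_2d(P)-T[:3,3])@T[:3,:3];q=p@d["intrinsics"].T;return q[:,:2]/q[:,2:]
E
python3 - <<'E'
from h import *
t=pickle.load(open("top0.pkl","rb"));s=pickle.load(open("side0.pkl","rb"))
a=cv2.resize(t["frame"][180:290,180:330],None,fx=4,fy=4,interpolation=2)[:,:,::-1]
cv2.imwrite("pics/c1.png",a)
b=cv2.resize(s["frame"][140:250,160:290],None,fx=4,fy=4,interpolation=2)[:,:,::-1]
cv2.imwrite("pics/c2.png",b)
b=cv2.resize(t["frame"][130:220,350:460],None,fx=5,fy=5,interpolation=2)[:,:,::-1]
cv2.imwrite("pics/c3.png",b)
b=cv2.resize(s["frame"][270:360,240:350],None,fx=5,fy=5,interpolation=2)[:,:,::-1]
cv2.imwrite("pics/c4.png",b)
E
```

```text
(no output)
```

View pics/c1.png

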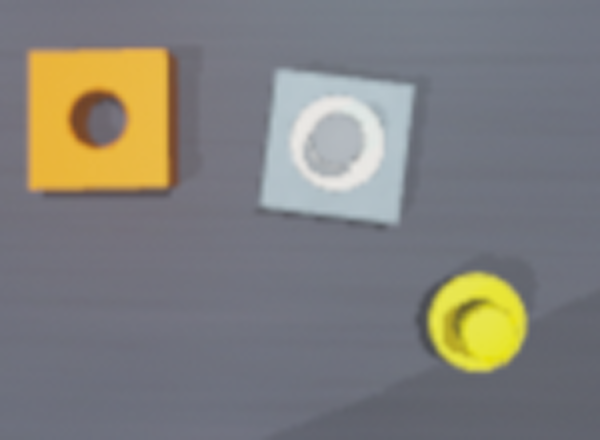

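View pics/c2.png

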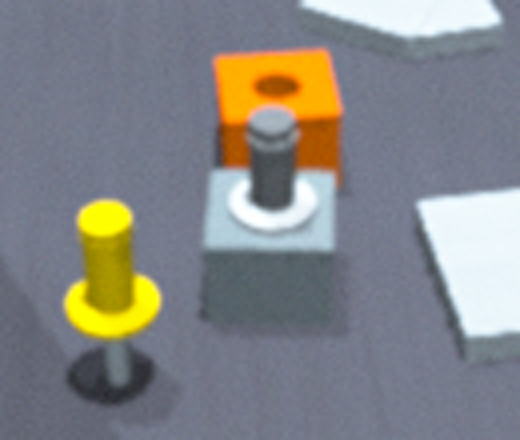

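View pics/c3.png

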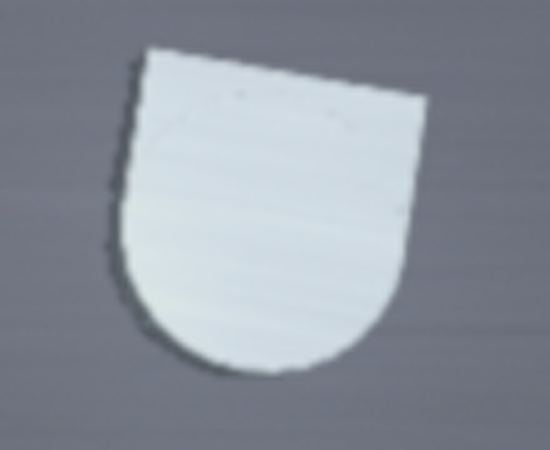

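View pics/c4.png

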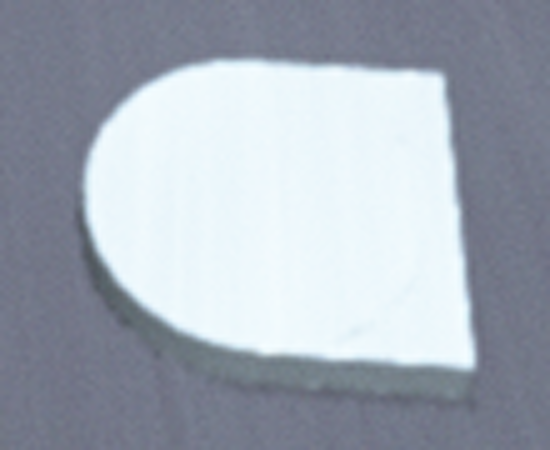

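The crops confirm it: the grey-gripped pen with a white collar sits in the grey holder, and the round plate is at top-view (404,172). Next I'll measure them.

```bash
cat > m.py <<'E'
from h import *
from scipy.optimize import least_squares
t=pickle.load(open("top0.pkl","rb"));s=pickle.load(open("side0.pkl","rb"))
def plate(d,seed,thr,z=0.02):
    f=d["frame"].astype(np.uint8)
    g=cv2.resize(f,None,fx=4,fy=4,interpolation=cv2.INTER_CUBIC).min(axis=2)
    m=(g>thr).astype(np.uint8)
    n,l=cv2.connectedComponents(m);k=l[seed[1]*4,seed[0]*4]
    m=(l==k).astype(np.uint8)
    c=max(cv2.findContours(m,0,cv2.CHAIN_APPROX_NONE)[0],key=len)[:,0]
    uv=(c+0.5)/4-0.5
    P=ray(d,uv,z)[:,:2]
    # signed distance to plate outline
    def sd(p):
        cx,cy,a=p
        c,s=np.cos(a),np.sin(a);q=P-[cx,cy];X=q[:,0]*c+q[:,1]*s;Y=-q[:,0]*s+q[:,1]*c
        # X forward; round at -X
        r=np.where(X<0,np.hypot(X,Y)-.06,np.maximum(np.abs(Y)-.06,X-.07))
        return r
    m0=P.mean(0)
    sol=least_squares(sd,[m0[0],m0[1],-0.0],loss="soft_l1",f_scale=.001)
    r=sd(sol.x);return sol.x,np.sqrt((r**2).mean()),r.mean(),m.sum(),len(P)
for thr in(150,165,180):print("top",thr,plate(t,(404,172),thr))
for thr in(170,190,210):print("side",thr,plate(s,(300,312),thr))
E
python3 m.py
python3 - <<'E'
from h import *
t=pickle.load(open("top0.pkl","rb"));s=pickle.load(open("side0.pkl","rb"))
print(t["frame"][172,404],t["frame"][172,365],s["frame"][312,300],s["frame"][345,300],s["frame"][365,300])
# collar, grip top
print("collar top",ray(t,[180+338/4-.4,180+143/4-.4],.061), "griptop", ray(t,[180+335/4-.4,180+140/4-.4],.117))
hc=np.array([[277,68],[416,84],[400,224],[260,208]])/4+180-.4
P=ray(t,hc,.055);print(P.round(4),P.mean(0))
hs=np.array([[210,169],[337,170],[335,250],[205,248]])/4+[160,140]-np.array([.4,.4])
P=ray(s,hs,.055);print(P.round(4),P.mean(0))
print("collar side",ray(s,[160+272/4-.4,140+202/4-.4],.061),"griptop side",ray(s,[160+272/4-.4,140+122/4-.4],.117))
E
```

```text
top 150 (array([ 0.53408963, -0.29156855, -0.17588243]), np.float64(0.00029260972962544935), np.float64(3.7015046889512595e-05), np.uint64(49685), 793)
top 165 (array([ 0.53404754, -0.29150954, -0.17567946]), np.float64(0.000617119636299269), np.float64(-0.0005350900508236254), np.uint64(48786), 786)
top 180 (array([ 0.53397288, -0.29141699, -0.17700136]), np.float64(0.0011933347504267382), np.float64(-0.001148149684329844), np.uint64(47834), 786)
side 170 (array([ 0.53625407, -0.29167414, -0.1809116 ]), np.float64(0.0005509783225122866), np.float64(0.00036004617120584105), np.uint64(63378), 916)
side 190 (array([ 0.53625224, -0.29173228, -0.18132641]), np.float64(0.00045946114186356157), np.float64(-0.00022990951974603303), np.uint64(62221), 909)
side 210 (array([ 0.53627783, -0.29176386, -0.18168771]), np.float64(0.0009616871582451788), np.float64(-0.0008730550576650437), np.uint64(60967), 904)
[209 220 228] [116 121 134] [238 248 252] [115 127 135] [115 120 138]
collar top [[0.44620724 0.0020124  0.061     ]] griptop [[0.44600976 0.00336538 0.117     ]]
[[ 0.4843  0.0334  0.055 ]
 [ 0.4767 -0.0374  0.055 ]
 [ 0.4059 -0.0296  0.055 ]
 [ 0.4132  0.0412  0.055 ]] [0.44501483 0.00190916 0.055     ]
[[ 0.4151  0.0438  0.055 ]
 [ 0.4878  0.0365  0.055 ]
 [ 0.4792 -0.0352  0.055 ]
 [ 0.4092 -0.0273  0.055 ]] [0.44780475 0.00445687 0.055     ]
collar side [[0.44780332 0.00225683 0.061     ]] griptop side [[ 4.48214687e-01 -8.52477335e-05  1.17000000e-01]]
```

```bash
cat >> h.py <<'E'
from scipy.spatial.transform import Rotation as R
def st():
    from workcell import bot
    s=bot.state();M=R.from_quat(s["ee_rot"]).as_matrix()
    print("t %.2f"%s["time_s"],"p",s["ee_pos"].round(4),"F",s["wrist_force"].round(2),"Tq",s["ft_torque"].round(3),"w %.3f"%s["width"],"q",s["qpos"].round(2))
    return s,M
E
python3 - <<'E'
from h import *
s,M=st();print(M.round(3))
G=np.array([[0,0,1],[0,1,0],[-1,0,0.]])
print("turn rv tool to y=+y:",R.from_matrix(M.T@G).as_rotvec())
print("shift to above pen",M.T@(np.array([.447,.0025,.20])-s["ee_pos"]))
E
```

```text
t 0.10 p [ 0.2182 -0.4771  0.2308] F [ 0.06 -0.91 -0.35] Tq [ 0.005 -0.01   0.046] w 1.000 q [-1.28  0.29 -0.15  1.13  0.    1.43]
[[-0.     0.416 -0.909]
 [ 0.001 -0.909 -0.416]
 [-1.    -0.001 -0.   ]]
turn rv tool to y=+y: [-2.71279990e+00 -1.58991452e-03  9.94699759e-05]
shift to above pen [ 0.03125792 -0.34101229 -0.40751282]
```

```bash
python3 -m pendant '[[0.01,-0.17,-0.2,-1.2,0,0,1],[0.01,-0.17,-0.2,-1.2,0,0,1],[0.01,-0.17,-0.2,-1.2,0,0,1],[0.01,-0.17,-0.2,-1.2,0,0,1],[0.01,-0.17,-0.2,-1.2,0,0,1],[0.01,-0.17,-0.2,-1.2,0,0,1],[0.01,-0.17,-0.2,-1.2,0,0,1],[0.01,-0.17,-0.2,-1.2,0,0,1],[0.03,-0.341,-0.4075,-2.713,0,0,1],[0.03,-0.341,-0.4075,-2.713,0,0,1],[0.03,-0.341,-0.4075,-2.713,0,0,1],[0.03,-0.341,-0.4075,-2.713,0,0,1],[0.03,-0.341,-0.4075,-2.713,0,0,1],[0.03,-0.341,-0.4075,-2.713,0,0,1],[0.03,-0.341,-0.4075,-2.713,0,0,1],[0.03,-0.341,-0.4075,-2.713,0,0,1],[0.03,-0.341,-0.4075,-2.713,0,0,1],[0.03,-0.341,-0.4075,-2.713,0,0,1],[0.03,-0.341,-0.4075,-2.713,0,0,1],[0.03,-0.341,-0.4075,-2.713,0,0,1]]'
cat > go.py <<'E'
from h import *
import sys
s,M=st()
G=np.array([[0,0,1],[0,1,0],[-1,0,0.]])
print("turn",R.from_matrix(M.T@G).as_rotvec().round(4))
if len(sys.argv)>3: print("shift",(M.T@(np.array(list(map(float,sys.argv[1:4])))-s["ee_pos"])).round(4))
E
python3 go.py .447 .0025 .2
```

```text
time_s: 1.77
ee_pos: [0.4467, 0.0027, 0.201]
ee_rot: [0.073, 0.704, -0.072, 0.703]
wrist_force: [-0.2, -0.3, 0.6]
width: 1.006
t 1.77 p [0.4467 0.0027 0.201 ] F [-0.21 -0.27  0.58] Tq [0.016 0.023 0.02 ] w 1.006 q [-0.16  0.17 -0.4   1.01  0.    0.05]
turn [-0.2063 -0.0011 -0.0011]
shift [ 0.001  -0.0001  0.0003]
```

```bash
python3 -m pendant '[[0.02,0,0,-0.1,0,0,1],[0.04,0,0,-0.206,0,0,1],[0.07,0,0,-0.206,0,0,1],[0.1,0,0,-0.206,0,0,1],[0.12,0,0,-0.206,0,0,1],[0.13,0,0,-0.206,0,0,1],[0.13,0,0,-0.206,0,0,1],[0.13,0,0,-0.206,0,0,1]]' && python3 go.py .447 .0025 .07
python3 - <<'E'
from h import *
from workcell import bot
for n in("top","side"):
    d=bot.get_image(n);pickle.dump(d,open(f"{n}1.pkl","wb"))
    c=(slice(120,300),slice(180,340)) if n=="top" else (slice(70,250),slice(130,330))
    cv2.imwrite(f"pics/{n}1.png",cv2.resize(d["frame"][c],None,fx=3,fy=3,interpolation=2)[:,:,::-1])
E
```

```text
time_s: 2.43
ee_pos: [0.4461, 0.0029, 0.0707]
ee_rot: [0.001, 0.708, 0.0, 0.706]
wrist_force: [-0.4, 0.5, 1.2]
width: 0.996
t 2.43 p [0.4461 0.0029 0.0707] F [-0.39  0.47  1.2 ] Tq [-0.015 -0.017  0.026] w 0.996 q [-0.16  0.32 -0.6   0.66  0.   -0.16]
turn [-0.0003 -0.0025 -0.0014]
shift [ 0.0007 -0.0004  0.0009]
```

View pics/side1.png

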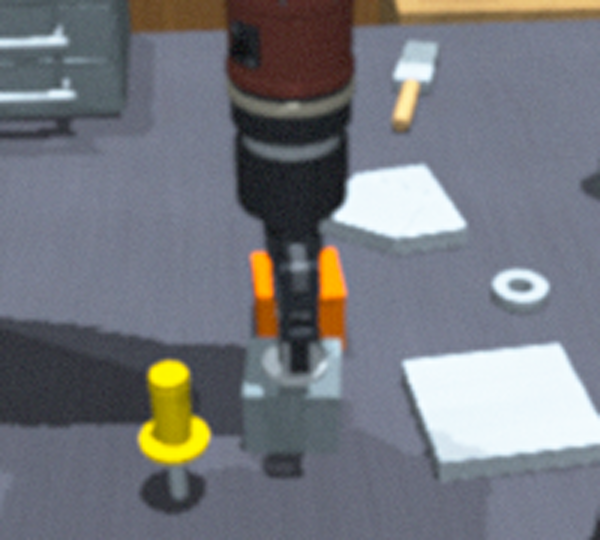

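The gripper straddles the pen's grip over the grey holder, at about (295,330) in the crop. Now I'll close it.

```bash
python3 -m pendant '[[0,0,0,0,0,0,0],[0,0,0,0,0,0,-0.5],[0,0,0,0,0,0,-1],[0,0,0,0,0,0,-1],[0,0,0,0,0,0,-1],[0,0,0,0,0,0,-1],[0,0,0,0,0,0,-1],[0,0,0,0,0,0,-1],[0,0,0,0,0,0,-1],[0,0,0,0,0,0,-1]]' 90 && python3 -m pendant '[[-0.02,0,0,0,0,0,-1],[-0.05,0,0,0,0,0,-1],[-0.08,0,0,0,0,0,-1],[-0.11,0,0,0,0,0,-1],[-0.12,0,0,0,0,0,-1],[-0.12,0,0,0,0,0,-1]]' && python3 go.py
python3 - <<'E'
from h import *
from workcell import bot
for n in("top","side"):
    d=bot.get_image(n);pickle.dump(d,open(f"{n}2.pkl","wb"))
    c=(slice(120,300),slice(180,340)) if n=="top" else (slice(70,250),slice(130,330))
    cv2.imwrite(f"pics/{n}2.png",cv2.resize(d["frame"][c],None,fx=3,fy=3,interpolation=2)[:,:,::-1])
E
```

```text
time_s: 3.37
ee_pos: [0.4474, 0.0026, 0.0722]
ee_rot: [0.0, 0.707, 0.0, 0.707]
wrist_force: [-1.4, 0.8, 7.2]
width: 0.286
time_s: 3.87
ee_pos: [0.4489, 0.0023, 0.1947]
ee_rot: [0.0, 0.705, -0.0, 0.709]
wrist_force: [0.8, -0.1, -2.8]
width: 0.286
t 3.87 p [0.4489 0.0023 0.1947] F [ 0.83 -0.06 -2.82] Tq [-0.047 -0.025 -0.077] w 0.286 q [-0.16  0.17 -0.41  0.98  0.   -0.16]
turn [-0.0002  0.0051  0.    ]
```

View pics/side2.png

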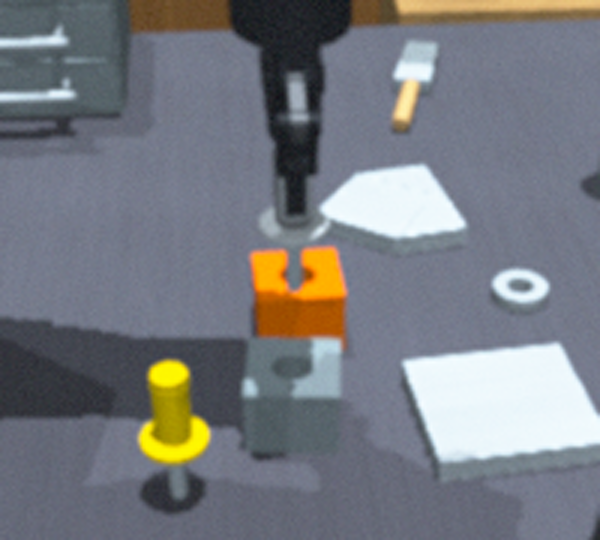

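View pics/top2.png

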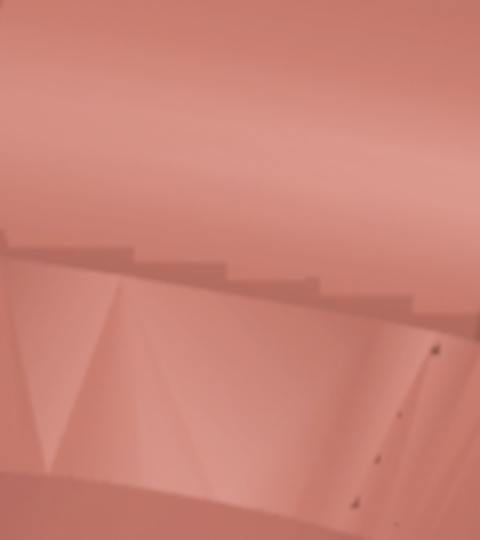

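The pen is lifted out of the now empty holder and hangs upright. Its stylus tip is at about (228,166) in the full side image, seen against the orange block. I'll measure where it sits relative to the TCP.

Run:
```python
from h import *
d=pickle.load(open("side2.pkl","rb"))
c=cv2.resize(d["frame"][115:185,200:260],None,fx=8,fy=8,interpolation=2)[:,:,::-1]
cv2.imwrite("pics/s2z.png",c)
# predicted positions for nominal pen
p=np.array([.4489,.0023,.1947])
for nm,dz in(("tip",-.067),("collar top",-.067+.056),("collar bot",-.067+.05)):
    q=proj(d,p+[0,0,dz]);print(nm,q,(q-[200,115])*8)
```

```text
tip [[227.78612521 165.31936515]] [[222.28900171 402.5549212 ]]
collar top [[227.50741715 142.69958578]] [[220.05933722 221.59668621]]
collar bot [[227.53835586 145.21055244]] [[220.30684685 241.68441955]]
```

View pics/s2z.png

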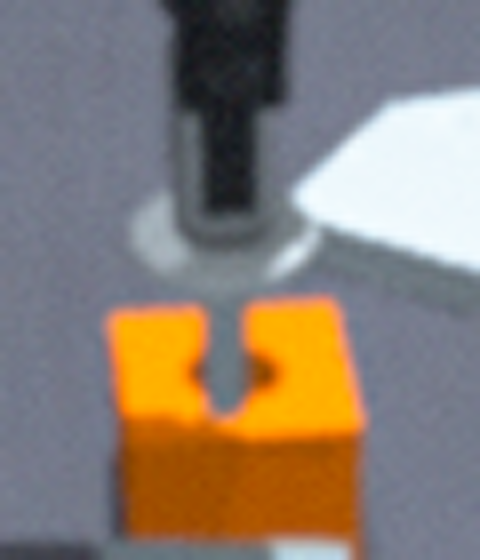

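```bash
python3 -m pendant '[[0,-0.03,0.01,0,0,0,-1],[0,-0.06,0.025,0,0,0,-1],[0,-0.09,0.035,0,0.005,0,-1],[0.01,-0.12,0.05,0,0.005,0,-1],[0.02,-0.15,0.06,0,0.005,0,-1],[0.03,-0.18,0.07,0,0.005,0,-1],[0.04,-0.2,0.0775,0,0.005,0,-1],[0.05,-0.204,0.0785,0,0.005,0,-1],[0.07,-0.204,0.0785,0,0.005,0,-1],[0.09,-0.204,0.0785,0,0.005,0,-1],[0.09,-0.204,0.0785,0,0.005,0,-1],[0.09,-0.204,0.0785,0,0.005,0,-1]]' && python3 go.py .5275 -.2019 .078
python3 - <<'E'
from h import *
from workcell import bot
d=bot.get_image("side");pickle.dump(d,open("side3.pkl","wb"))
cv2.imwrite("pics/side3.png",cv2.resize(d["frame"][180:370,180:380],None,fx=3,fy=3,interpolation=2)[:,:,::-1])
E
```

```text
time_s: 4.97
ee_pos: [0.5237, -0.2001, 0.0997]
ee_rot: [0.001, 0.71, 0.001, 0.704]
wrist_force: [0.6, -0.4, -2.0]
width: 0.284
t 4.97 p [ 0.5237 -0.2001  0.0997] F [ 0.62 -0.38 -2.  ] Tq [-0.014  0.017  0.003] w 0.284 q [-0.49  0.47 -0.25  0.86 -0.   -0.49]
turn [-0.     -0.0089 -0.0031]
shift [ 0.0217 -0.0019  0.004 ]
```

View pics/side3.png

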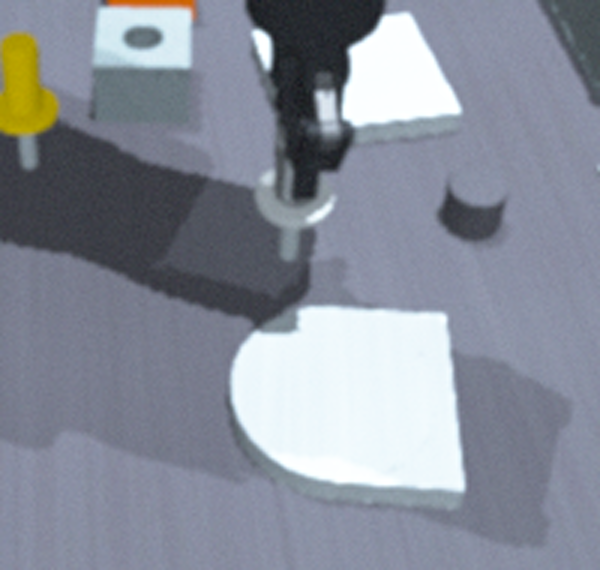

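The pen hangs upright to the left of the round plate, with the tip at about (288,258) in the crop. I'll lower it and settle.

```bash
python3 -m pendant '[[0.01,-0.001,0.002,0,-0.009,-0.003,-1],[0.0217,-0.002,0.004,0,-0.009,-0.003,-1],[0.0217,-0.002,0.004,0,-0.009,-0.003,-1],[0.0217,-0.002,0.004,0,-0.009,-0.003,-1],[0.0217,-0.002,0.004,0,-0.009,-0.003,-1]]' && python3 go.py .5275 -.2019 .078
cat > pl.py <<'E'
# print plate-frame pose and rows for arc: pl.py phi_end bias_mm n
from h import *
import sys
C=np.array([.535,-.2916]);a=-.178
import os,json
if os.path.exists("C.json"): C=np.array(json.load(open("C.json")))
ex=np.array([np.cos(a),np.sin(a)]);ey=np.array([-np.sin(a),np.cos(a)])
s,M=st();q=s["ee_pos"][:2]-C;X,Y=q@ex,q@ey
r=np.hypot(X,Y);ph=np.degrees(np.arctan2(Y,-X));nf=-(q/r)
F=s["wrist_force"]
print("plate x %.4f y %.4f r %.4f phi %.1f"%(X,Y,r,ph),"Fout %.2f Ftan %.2f"%(F[:2]@(-nf),F[:2]@np.array([nf[1],-nf[0]])))
if len(sys.argv)>1:
    pe,rr,n=float(sys.argv[1]),float(sys.argv[2]),int(sys.argv[3])
    for k in range(1,n+1):
        p=np.radians(ph+(pe-ph)*k/n)
        w=C+rr*(-np.cos(p)*ex+np.sin(p)*ey)
        W=np.array([w[0],w[1],.078])
        print((M.T@(W-s["ee_pos"])).round(4).tolist(),"phi %.1f"%np.degrees(p))
    G=np.array([[0,0,1],[0,1,0],[-1,0,0.]]);print("turn",R.from_matrix(M.T@G).as_rotvec().round(4))
E
python3 pl.py 75 .066 1
```

```text
time_s: 5.43
ee_pos: [0.5289, -0.2026, 0.0799]
ee_rot: [-0.001, 0.706, -0.0, 0.708]
wrist_force: [0.3, 0.3, -1.9]
width: 0.278
t 5.43 p [ 0.5289 -0.2026  0.0799] F [ 0.35  0.27 -1.9 ] Tq [0.024 0.037 0.009] w 0.278 q [-0.49  0.49 -0.27  0.8   0.   -0.5 ]
turn [0.0002 0.0028 0.0014]
shift [ 0.0019  0.0007 -0.0014]
t 5.43 p [ 0.5289 -0.2026  0.0799] F [ 0.35  0.27 -1.9 ] Tq [0.024 0.037 0.009] w 0.278 q [-0.49  0.49 -0.27  0.8   0.   -0.5 ]
plate x -0.0217 y 0.0865 r 0.0892 phi 75.9 Fout 0.25 Ftan -0.37
[0.0019, -0.0232, 0.0005] phi 75.0
turn [0.0002 0.0028 0.0014]
```

```bash
python3 -m pendant '[[0.002,-0.005,0,0,0.003,0,-1],[0.002,-0.01,0,0,0.003,0,-1],[0.002,-0.015,0,0,0.003,0,-1],[0.002,-0.018,0,0,0.003,0,-1],[0.002,-0.02,0,0,0.003,0,-1],[0.002,-0.02,0,0,0.003,0,-1],[0.002,-0.02,0,0,0.003,0,-1]]' && python3 pl.py 75 .065 1
```

```text
time_s: 6.02
ee_pos: [0.5288, -0.2227, 0.0778]
ee_rot: [-0.0, 0.707, -0.0, 0.707]
wrist_force: [-0.0, -0.1, -2.3]
width: 0.283
t 6.02 p [ 0.5288 -0.2227  0.0778] F [-0.02 -0.09 -2.3 ] Tq [-0.003  0.044  0.006] w 0.283 q [-0.53  0.51 -0.25  0.81 -0.   -0.53]
plate x -0.0183 y 0.0667 r 0.0691 phi 74.6 Fout -0.09 Ftan 0.03
[-0.0002, -0.0041, 0.0008] phi 75.0
turn [-0.0001 -0.0004  0.0012]
```

```bash
python3 -m pendant '[[0,-0.001,0,0,0,0,-1],[0,-0.002,0,0,0,0,-1],[0,-0.003,0,0,0,0,-1],[0,-0.003,0,0,0,0,-1],[0,-0.003,0,0,0,0,-1]]' && python3 pl.py; python3 -m pendant '[[0,-0.001,0,0,0,0,-1],[0,-0.0015,0,0,0,0,-1],[0,-0.0015,0,0,0,0,-1]]' && python3 pl.py
```

```text
time_s: 6.43
ee_pos: [0.5288, -0.2257, 0.0778]
ee_rot: [-0.0, 0.707, -0.0, 0.707]
wrist_force: [-0.9, -0.3, -2.3]
width: 0.287
t 6.43 p [ 0.5288 -0.2257  0.0778] F [-0.88 -0.32 -2.35] Tq [-0.018  0.016 -0.034] w 0.287 q [-0.53  0.51 -0.25  0.81 -0.   -0.53]
plate x -0.0177 y 0.0637 r 0.0662 phi 74.4 Fout -0.23 Ftan 0.90
time_s: 6.68
ee_pos: [0.5288, -0.2266, 0.0778]
ee_rot: [-0.0, 0.707, 0.0, 0.707]
wrist_force: [0.0, 3.9, -1.3]
width: 0.281
t 6.68 p [ 0.5288 -0.2266  0.0778] F [ 0.01  3.85 -1.3 ] Tq [ 1.    -0.021  0.007] w 0.281 q [-0.53  0.51 -0.25  0.81 -0.   -0.53]
plate x -0.0176 y 0.0628 r 0.0653 phi 74.3 Fout 3.83 Ftan -0.38
```

Contact came at r≈65.5 mm with 3.8 N. Now I'll trace in short segments, correcting the bias from the measured force.

```bash
python3 pl.py 55 .0645 8
```

```text
t 6.68 p [ 0.5288 -0.2266  0.0778] F [ 0.01  3.85 -1.3 ] Tq [ 1.    -0.021  0.007] w 0.281 q [-0.53  0.51 -0.25  0.81 -0.   -0.53]
plate x -0.0176 y 0.0628 r 0.0653 phi 74.3 Fout 3.83 Ftan -0.38
[-0.0002, -0.0011, -0.0026] phi 71.9
[-0.0002, -0.0015, -0.0053] phi 69.5
[-0.0002, -0.002, -0.008] phi 67.1
[-0.0002, -0.0027, -0.0106] phi 64.7
[-0.0002, -0.0035, -0.0132] phi 62.2
[-0.0002, -0.0043, -0.0158] phi 59.8
[-0.0002, -0.0053, -0.0183] phi 57.4
[-0.0002, -0.0064, -0.0208] phi 55.0
turn [ 0.0002 -0.0003 -0.    ]
```

```bash
python3 -m pendant '[[0,-0.0011,-0.0026,0,0,0,-1],[0,-0.0015,-0.0053,0,0,0,-1],[0,-0.002,-0.008,0,0,0,-1],[0,-0.0027,-0.0106,0,0,0,-1],[0,-0.0035,-0.0132,0,0,0,-1],[0,-0.0043,-0.0158,0,0,0,-1],[0,-0.0053,-0.0183,0,0,0,-1],[0,-0.0064,-0.0208,0,0,0,-1]]' && python3 pl.py 40 .0645 6
```

```text
time_s: 7.35
ee_pos: [0.5075, -0.2327, 0.0777]
ee_rot: [0.0, 0.707, 0.0, 0.707]
wrist_force: [0.6, 5.3, -2.3]
width: 0.283
t 7.35 p [ 0.5075 -0.2327  0.0777] F [ 0.59  5.31 -2.26] Tq [ 1.307 -0.146  0.004] w 0.283 q [-0.56  0.48 -0.29  0.79  0.   -0.56]
plate x -0.0375 y 0.0531 r 0.0650 phi 54.7 Fout 4.56 Ftan -2.78
[-0.0003, -0.0017, -0.0023] phi 52.3
[-0.0003, -0.003, -0.0047] phi 49.8
[-0.0003, -0.0044, -0.0071] phi 47.4
[-0.0003, -0.006, -0.0094] phi 44.9
[-0.0003, -0.0076, -0.0116] phi 42.5
[-0.0003, -0.0093, -0.0137] phi 40.0
turn [ 0.0003 -0.0007 -0.0008]
```

```bash
python3 -m pendant '[[0,-0.0017,-0.0023,0,0,0,-1],[0,-0.003,-0.0047,0,0,0,-1],[0,-0.0044,-0.0071,0,0,0,-1],[0,-0.006,-0.0094,0,0,0,-1],[0,-0.0076,-0.0116,0,0,0,-1],[0,-0.0093,-0.0137,0,0,0,-1]]' && python3 pl.py 28 .0643 5
```

```text
time_s: 7.85
ee_pos: [0.4932, -0.242, 0.0775]
ee_rot: [0.0, 0.708, 0.0, 0.707]
wrist_force: [-0.1, 5.9, -2.3]
width: 0.281
t 7.85 p [ 0.4932 -0.242   0.0775] F [-0.08  5.95 -2.34] Tq [ 1.345  0.195 -0.028] w 0.281 q [-0.59  0.47 -0.32  0.78  0.   -0.59]
plate x -0.0500 y 0.0414 r 0.0649 phi 39.6 Fout 4.60 Ftan -3.77
[-0.0005, -0.0022, -0.0016] phi 37.3
[-0.0005, -0.004, -0.0035] phi 35.0
[-0.0005, -0.0058, -0.0053] phi 32.7
[-0.0005, -0.0078, -0.007] phi 30.3
[-0.0005, -0.0098, -0.0087] phi 28.0
turn [ 0.0002 -0.0014 -0.0011]
```

```bash
python3 - <<'E'
from h import *
from workcell import bot
d=bot.get_image("side")
cv2.imwrite("pics/side4.png",cv2.resize(d["frame"][220:360,200:350],None,fx=4,fy=4,interpolation=2)[:,:,::-1])
E
python3 -m pendant '[[-0.0005,-0.0022,-0.0016,0,-0.0014,0,-1],[-0.0005,-0.004,-0.0035,0,-0.0014,0,-1],[-0.0005,-0.0058,-0.0053,0,-0.0014,0,-1],[-0.0005,-0.0078,-0.007,0,-0.0014,0,-1],[-0.0005,-0.0098,-0.0087,0,-0.0014,0,-1]]' && python3 pl.py 14 .0643 6
```

```text
time_s: 8.32
ee_pos: [0.4836, -0.2523, 0.0779]
ee_rot: [0.0, 0.708, 0.0, 0.707]
wrist_force: [-2.2, 4.5, -2.0]
width: 0.286
t 8.32 p [ 0.4836 -0.2523  0.0779] F [-2.23  4.51 -1.98] Tq [ 1.171  0.493 -0.04 ] w 0.286 q [-0.61  0.46 -0.33  0.78 -0.   -0.61]
plate x -0.0576 y 0.0296 r 0.0647 phi 27.2 Fout 4.52 Ftan -2.23
[-0.0001, -0.0023, -0.0011] phi 25.0
[-0.0001, -0.0043, -0.0025] phi 22.8
[-0.0001, -0.0064, -0.0038] phi 20.6
[-0.0001, -0.0086, -0.005] phi 18.4
[-0.0001, -0.0107, -0.0062] phi 16.2
[-0.0001, -0.013, -0.0072] phi 14.0
turn [-0.0001 -0.0012 -0.0008]
```

View pics/side4.png

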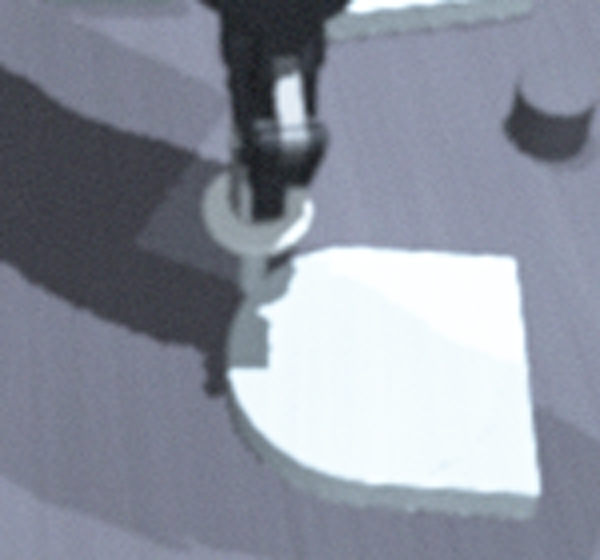

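The stylus at about (250,275) in the crop is upright against the plate's left front edge, and the force is steady near 4.5 N. I'll continue.

```bash
python3 -m pendant '[[0,-0.0023,-0.0011,0,-0.001,0,-1],[0,-0.0043,-0.0025,0,-0.001,0,-1],[0,-0.0064,-0.0038,0,-0.001,0,-1],[0,-0.0086,-0.005,0,-0.001,0,-1],[0,-0.0107,-0.0062,0,-0.001,0,-1],[0,-0.013,-0.0072,0,-0.001,0,-1]]' && python3 pl.py 0 .0643 6
```

```text
time_s: 8.82
ee_pos: [0.4759, -0.2654, 0.0778]
ee_rot: [0.0, 0.707, 0.0, 0.707]
wrist_force: [-2.5, 4.5, -2.5]
width: 0.282
t 8.82 p [ 0.4759 -0.2654  0.0778] F [-2.51  4.5  -2.53] Tq [1.192 0.859 0.022] w 0.282 q [-0.64  0.46 -0.33  0.78  0.   -0.64]
plate x -0.0628 y 0.0153 r 0.0646 phi 13.7 Fout 4.12 Ftan -3.10
[-0.0002, -0.0025, -0.0007] phi 11.4
[-0.0002, -0.0049, -0.0016] phi 9.1
[-0.0002, -0.0073, -0.0024] phi 6.8
[-0.0002, -0.0098, -0.0031] phi 4.6
[-0.0002, -0.0123, -0.0037] phi 2.3
[-0.0002, -0.0148, -0.0042] phi 0.0
turn [-0.0002 -0.001  -0.0008]
```

```bash
python3 -m pendant '[[0,-0.0025,-0.0005,0,-0.001,0,-1],[0,-0.0049,-0.0014,0,-0.001,0,-1],[0,-0.0073,-0.0021,0,-0.001,0,-1],[0,-0.0098,-0.0028,0,-0.001,0,-1],[0,-0.0123,-0.0034,0,-0.001,0,-1],[0,-0.0148,-0.0039,0,-0.001,0,-1]]' && python3 pl.py -16 .0638 7
```

```text
time_s: 9.32
ee_pos: [0.4713, -0.2806, 0.0777]
ee_rot: [0.0, 0.708, -0.0, 0.707]
wrist_force: [-3.8, 2.3, -2.6]
width: 0.282
t 9.32 p [ 0.4713 -0.2806  0.0777] F [-3.84  2.34 -2.56] Tq [0.962 1.008 0.012] w 0.282 q [-0.67  0.47 -0.32  0.78 -0.   -0.67]
plate x -0.0646 y -0.0005 r 0.0646 phi -0.4 Fout 4.19 Ftan -1.66
[-0.0003, -0.0026, 0.0004] phi -2.6
[-0.0003, -0.0051, 0.0002] phi -4.9
[-0.0003, -0.0075, -0.0] phi -7.1
[-0.0003, -0.01, -0.0001] phi -9.3
[-0.0003, -0.0125, -0.0001] phi -11.5
[-0.0003, -0.015, 0.0] phi -13.8
[-0.0003, -0.0174, 0.0002] phi -16.0
turn [-0.0005 -0.0012 -0.0005]
```

```bash
python3 -m pendant '[[0,-0.0026,0.0004,0,-0.001,0,-1],[0,-0.0051,0.0002,0,-0.001,0,-1],[0,-0.0075,0,0,-0.001,0,-1],[0,-0.01,-0.0001,0,-0.001,0,-1],[0,-0.0125,-0.0001,0,-0.001,0,-1],[0,-0.015,0,0,-0.001,0,-1],[0,-0.0174,0.0002,0,-0.001,0,-1]]' && python3 pl.py -30 .0638 6
```

```text
time_s: 9.9
ee_pos: [0.4708, -0.2987, 0.0775]
ee_rot: [0.0, 0.708, -0.0, 0.707]
wrist_force: [-3.8, 1.7, -2.5]
width: 0.28
t 9.90 p [ 0.4708 -0.2987  0.0775] F [-3.8   1.71 -2.54] Tq [0.575 1.216 0.056] w 0.280 q [-0.7   0.48 -0.3   0.79 -0.   -0.69]
plate x -0.0620 y -0.0184 r 0.0646 phi -16.5 Fout 3.58 Ftan -2.12
[-0.0005, -0.0024, 0.0012] phi -18.7
[-0.0005, -0.0049, 0.0016] phi -21.0
[-0.0005, -0.0073, 0.0021] phi -23.2
[-0.0005, -0.0097, 0.0027] phi -25.5
[-0.0005, -0.0121, 0.0034] phi -27.7
[-0.0005, -0.0145, 0.0042] phi -30.0
turn [-0.0009 -0.0017  0.0004]
```

```bash
python3 -m pendant '[[-0.0003,-0.0024,0.0012,0,-0.001,0,-1],[-0.0003,-0.0049,0.0016,0,-0.001,0,-1],[-0.0003,-0.0073,0.0021,0,-0.001,0,-1],[-0.0003,-0.0097,0.0027,0,-0.001,0,-1],[-0.0003,-0.0121,0.0034,0,-0.001,0,-1],[-0.0003,-0.0145,0.0042,0,-0.001,0,-1]]' && python3 pl.py -45 .0637 6
```

```text
time_s: 10.4
ee_pos: [0.4744, -0.3141, 0.0778]
ee_rot: [-0.0, 0.708, -0.001, 0.706]
wrist_force: [-4.9, 0.7, -2.7]
width: 0.289
t 10.40 p [ 0.4744 -0.3141  0.0778] F [-4.93  0.68 -2.69] Tq [0.283 1.393 0.041] w 0.289 q [-0.71  0.5  -0.26  0.81 -0.   -0.71]
plate x -0.0557 y -0.0329 r 0.0647 phi -30.5 Fout 4.39 Ftan -2.35
[-0.0002, -0.0022, 0.0019] phi -33.0
[-0.0002, -0.0046, 0.003] phi -35.4
[-0.0002, -0.007, 0.0042] phi -37.8
[-0.0002, -0.0093, 0.0055] phi -40.2
[-0.0002, -0.0116, 0.0069] phi -42.6
[-0.0002, -0.0139, 0.0084] phi -45.0
turn [-0.0015 -0.002   0.0017]
```

```bash
python3 -m pendant '[[0,-0.0022,0.0019,0,-0.001,0,-1],[0,-0.0046,0.003,0,-0.001,0,-1],[0,-0.007,0.0042,0,-0.001,0,-1],[0,-0.0093,0.0055,0,-0.001,0,-1],[0,-0.0116,0.0069,0,-0.001,0,-1],[0,-0.0139,0.0084,0,-0.001,0,-1]]' && python3 pl.py -60 .0637 6
```

```text
time_s: 10.9
ee_pos: [0.4822, -0.3293, 0.0778]
ee_rot: [-0.001, 0.708, -0.002, 0.706]
wrist_force: [-5.1, -0.4, -3.0]
width: 0.283
t 10.90 p [ 0.4822 -0.3293  0.0778] F [-5.05 -0.38 -3.03] Tq [-0.058  1.391  0.045] w 0.283 q [-0.72  0.52 -0.22  0.82 -0.   -0.72]
plate x -0.0453 y -0.0464 r 0.0648 phi -45.7 Fout 4.33 Ftan -2.63
[-0.0002, -0.0015, 0.0025] phi -48.1
[-0.0001, -0.0035, 0.0042] phi -50.5
[-0.0001, -0.0055, 0.006] phi -52.9
[-0.0001, -0.0074, 0.0078] phi -55.2
[-0.0001, -0.0092, 0.0097] phi -57.6
[-0.0001, -0.011, 0.0117] phi -60.0
turn [-0.0021 -0.0022  0.0037]
```

```bash
python3 -m pendant '[[0,-0.0015,0.0025,-0.001,-0.001,0.002,-1],[0,-0.0035,0.0042,-0.001,-0.001,0.002,-1],[0,-0.0055,0.006,-0.001,-0.001,0.002,-1],[0,-0.0074,0.0078,-0.001,-0.001,0.002,-1],[0,-0.0092,0.0097,-0.001,-0.001,0.002,-1],[0,-0.011,0.0117,-0.001,-0.001,0.002,-1]]' && python3 pl.py -74 .0637 6
```

```text
time_s: 11.4
ee_pos: [0.4936, -0.3417, 0.078]
ee_rot: [-0.001, 0.708, -0.002, 0.706]
wrist_force: [-4.4, -1.2, -1.8]
width: 0.286
t 11.40 p [ 0.4936 -0.3417  0.078 ] F [-4.41 -1.23 -1.79] Tq [-0.476  1.454  0.005] w 0.286 q [-0.72  0.55 -0.17  0.85 -0.   -0.72]
plate x -0.0319 y -0.0567 r 0.0650 phi -60.6 Fout 3.76 Ftan -2.62
[-0.0, -0.0005, 0.0028] phi -62.9
[-0.0, -0.002, 0.0048] phi -65.1
[-0.0, -0.0034, 0.0068] phi -67.3
[-0.0, -0.0047, 0.0089] phi -69.5
[-0.0, -0.0059, 0.0111] phi -71.8
[-0.0, -0.007, 0.0133] phi -74.0
turn [-0.0019 -0.0021  0.004 ]
```

```bash
python3 -m pendant '[[0,-0.0003,0.0028,0,-0.001,0.002,-1],[0,-0.0018,0.0048,0,-0.001,0.002,-1],[0,-0.0032,0.0068,0,-0.001,0.002,-1],[0,-0.0045,0.0089,0,-0.001,0.002,-1],[0,-0.0057,0.0111,0,-0.001,0.002,-1],[0,-0.0068,0.0133,0,-0.001,0.002,-1]]' && python3 pl.py -74 .0637 1
python3 - <<'E'
from h import *
from workcell import bot
d=bot.get_image("side")
cv2.imwrite("pics/side5.png",cv2.resize(d["frame"][220:370,180:350],None,fx=4,fy=4,interpolation=2)[:,:,::-1])
E
```

```text
time_s: 11.9
ee_pos: [0.5069, -0.3504, 0.0783]
ee_rot: [-0.001, 0.708, -0.003, 0.707]
wrist_force: [-4.7, -2.1, -2.3]
width: 0.285
t 11.90 p [ 0.5069 -0.3504  0.0783] F [-4.68 -2.09 -2.34] Tq [-0.829  1.309  0.063] w 0.285 q [-0.72  0.58 -0.13  0.87 -0.   -0.72]
plate x -0.0173 y -0.0629 r 0.0652 phi -74.7 Fout 3.91 Ftan -3.33
[0.0003, 0.0017, -0.0] phi -74.0
turn [-0.0028 -0.0014  0.0051]
```

View pics/side5.png

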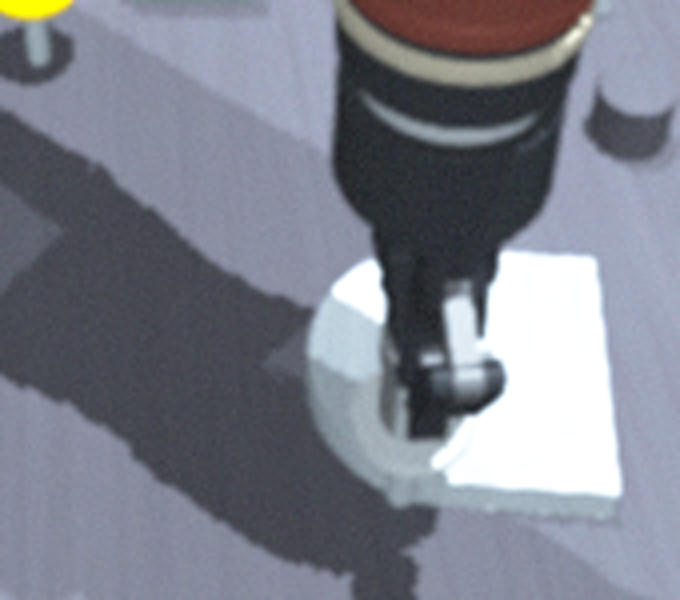

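The trace reached the right part of the curve, and the tip (about (400,500) in the crop) is still pressed at 3.9 N. Now I'll back off outward, rise and go back over the holder.

```bash
python3 -m pendant '[[0,-0.005,-0.001,0,0,0,-1],[0,-0.01,-0.002,0,0,0,-1],[0,-0.015,-0.003,0,0,0,-1],[-0.01,-0.018,-0.003,0,0,0.005,-1],[-0.035,-0.018,-0.003,0,0,0.005,-1],[-0.065,-0.018,-0.003,0,0,0.005,-1],[-0.095,-0.018,-0.003,0,0,0.005,-1],[-0.115,-0.018,-0.003,0,0,0.005,-1],[-0.115,-0.018,-0.003,-0.003,0,0.005,-1],[-0.115,-0.018,-0.003,-0.003,0,0.005,-1]]' && python3 go.py .447 .0025 .195
```

```text
time_s: 12.78
ee_pos: [0.5052, -0.369, 0.1946]
ee_rot: [-0.001, 0.706, -0.001, 0.708]
wrist_force: [-0.4, 0.1, -3.0]
width: 0.283
t 12.78 p [ 0.5052 -0.369   0.1946] F [-0.44  0.13 -2.96] Tq [-0.045 -0.005  0.014] w 0.283 q [-0.75  0.5   0.07  1.14 -0.   -0.75]
turn [0.0003 0.0019 0.0024]
shift [-0.0014  0.3715 -0.0581]
```

```bash
python3 -m pendant '[[0,0.015,-0.002,0,0,0,-1],[0,0.04,-0.006,0,0,0,-1],[0,0.07,-0.011,0,0,0,-1],[0,0.105,-0.016,0,0,0,-1],[0,0.14,-0.022,0,0,0,-1],[0,0.175,-0.027,0,0,0,-1],[0,0.21,-0.033,0,0,0,-1],[0,0.245,-0.038,0,0,0,-1],[0,0.28,-0.044,0,0,0,-1],[0,0.31,-0.049,0,0,0,-1],[0,0.34,-0.053,0,0.002,0.002,-1],[0,0.36,-0.056,0,0.002,0.002,-1],[0,0.37,-0.058,0,0.002,0.002,-1],[0,0.3715,-0.058,0,0.002,0.002,-1],[0,0.3715,-0.058,0,0.002,0.002,-1],[0,0.3715,-0.058,0,0.002,0.002,-1]]' && python3 go.py .447 .0025 .195
python3 - <<'E'
from h import *
from workcell import bot
d=bot.get_image("side");pickle.dump(d,open("side6.pkl","wb"))
cv2.imwrite("pics/side6.png",cv2.resize(d["frame"][115:185,200:260],None,fx=8,fy=8,interpolation=2)[:,:,::-1])
s=bot.state();p=s["ee_pos"]
for dz in(-.067,-.011):print((proj(d,p+[0,0,dz])-[200,115])*8+4)
E
```

```text
time_s: 14.12
ee_pos: [0.4472, 0.0016, 0.1932]
ee_rot: [-0.0, 0.707, -0.0, 0.707]
wrist_force: [-0.4, 0.0, -3.1]
width: 0.285
t 14.12 p [0.4472 0.0016 0.1932] F [-0.41  0.03 -3.12] Tq [ 0.012 -0.064 -0.005] w 0.285 q [-0.16  0.17 -0.41  0.98 -0.   -0.16]
turn [-0.0002 -0.0006  0.0007]
shift [-0.0018  0.0009 -0.0002]
[[220.45346958 413.09842618]]
[[217.98728455 232.42434159]]
```

View pics/side6.png

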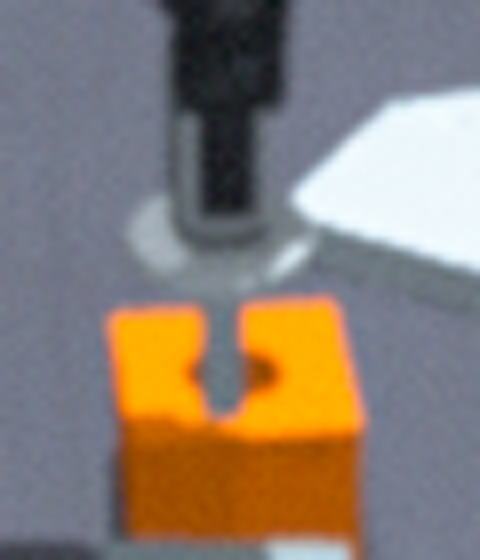

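The pen still sits straight in the grip, with the tip at crop (222,413) as predicted. I'll lower it into the holder.

```bash
python3 -m pendant '[[0.02,0.001,0,0,0,0,-1],[0.04,0.001,0,0,0,0,-1],[0.06,0.001,0,0,0,0,-1],[0.075,0.001,0,0,0,0,-1],[0.09,0.001,0,0,0,0,-1],[0.1,0.001,0,0,0,0,-1],[0.11,0.001,0,0,0,0,-1],[0.116,0.001,0,0,0,0,-1],[0.118,0.001,0,0,0,0,-1],[0.118,0.001,0,0,0,0,-1]]' && python3 go.py .447 .0025 .0722
```

```text
time_s: 15.0
ee_pos: [0.4471, 0.0019, 0.075]
ee_rot: [0.0, 0.708, -0.001, 0.707]
wrist_force: [0.1, 0.1, -2.8]
width: 0.284
t 15.00 p [0.4471 0.0019 0.075 ] F [ 0.1   0.1  -2.84] Tq [-0.001 -0.055  0.   ] w 0.284 q [-0.16  0.31 -0.59  0.67 -0.   -0.16]
turn [-0.0016 -0.0011  0.0006]
shift [ 0.0028  0.0006 -0.0001]
```

```bash
python3 -m pendant '[[0.001,0,0,0,0,0,-1],[0.002,0,0,0,0,0,-1],[0.0025,0,0,0,0,0,-1],[0.0025,0,0,0,0,0,-1]]' && python3 go.py .447 .0025 .0722
```

```text
time_s: 15.33
ee_pos: [0.4473, 0.0019, 0.0727]
ee_rot: [0.0, 0.707, -0.001, 0.707]
wrist_force: [0.5, 0.4, -1.9]
width: 0.279
t 15.33 p [0.4473 0.0019 0.0727] F [ 0.53  0.41 -1.85] Tq [-0.002  0.044  0.025] w 0.279 q [-0.16  0.31 -0.59  0.66 -0.   -0.16]
turn [-0.0015 -0.0006  0.0007]
shift [ 0.0005  0.0006 -0.0003]
```

The collar is nearly seated, with less than 1 mm to go. I'll open gently and retreat.

```bash
python3 -m pendant '[[0.0005,0,0,0,0,0,-1],[0.0005,0,0,0,0,0,-0.3],[0.0005,0,0,0,0,0,-0.2],[0.0005,0,0,0,0,0,0],[0.0005,0,0,0,0,0,0.4],[0.0005,0,0,0,0,0,1],[0.0005,0,0,0,0,0,1],[0.0005,0,0,0,0,0,1],[0.0005,0,0,0,0,0,1]]' && python3 go.py
```

```text
time_s: 16.08
ee_pos: [0.4473, 0.0019, 0.0722]
ee_rot: [0.0, 0.707, -0.001, 0.707]
wrist_force: [-1.2, -0.1, -0.3]
width: 1.005
t 16.08 p [0.4473 0.0019 0.0722] F [-1.19 -0.12 -0.25] Tq [-0.04  -0.021 -0.023] w 1.005 q [-0.16  0.31 -0.59  0.66 -0.   -0.16]
turn [-0.0016 -0.0007  0.0007]
```

```bash
python3 -m pendant '[[-0.01,0,0,0,0,0,1],[-0.03,0,0,0,0,0,1],[-0.06,0,0,0,0,0,1],[-0.09,0,0,0,0,0,1],[-0.12,0,0,0,0,0,1],[-0.15,0,-0.02,0,0,0,1],[-0.17,0,-0.05,0,0,0,1],[-0.18,0,-0.08,0,0,0,1],[-0.18,0,-0.1,0,0,0,1],[-0.18,0,-0.1,0,0,0,1],[-0.18,0,-0.1,0,0,0,1],[-0.18,0,-0.1,0,0,0,1]]' && python3 go.py
python3 - <<'E'
from h import *
from workcell import bot
d=bot.get_image("side")
cv2.imwrite("pics/side7.png",cv2.resize(d["frame"][100:260,140:300],None,fx=3,fy=3,interpolation=2)[:,:,::-1])
d=bot.get_image("top")
cv2.imwrite("pics/top7.png",d["frame"][:,:,::-1])
E
```

```text
time_s: 17.08
ee_pos: [0.3481, 0.002, 0.2523]
ee_rot: [0.0, 0.707, -0.001, 0.707]
wrist_force: [-0.8, -0.3, -0.1]
width: 1.0
t 17.08 p [0.3481 0.002  0.2523] F [-0.8  -0.25 -0.13] Tq [-0.026 -0.045 -0.037] w 1.000 q [-0.2  -0.07 -0.51  1.13 -0.   -0.2 ]
turn [-0.0017  0.0003  0.0008]
```

View pics/side7.png

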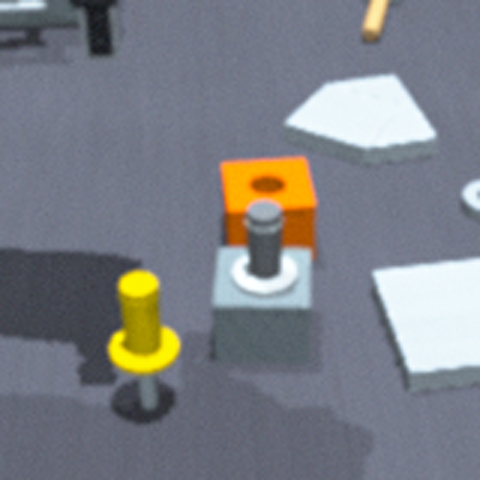

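View pics/top7.png

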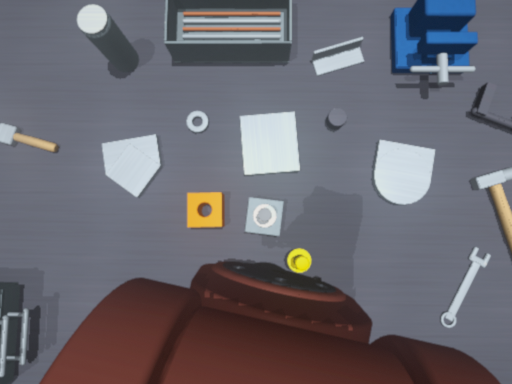

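The pen stands upright in the grey holder with its collar seated, at side-crop (264,270) and top-view (265,215). The gripper is open and clear, and nothing else has moved. I'll hand the job in.

```bash
python3 -c "
from workcell import bot
print(bot.close_job())"
```

```text
the job is handed in; nothing more can be done
None
```

I took the grey-gripped pen from the grey holder and traced the round end in one pass from left to right. I then stood the pen back in its holder and handed the job in at about 17 s of the 69 s allowed; no verdict was reported.

- **Trace:** it ran from y ≈ +63 mm to -63 mm in the plate's frame. At every check along the pass the outward contact force was 3.6 to 4.6 N. Tip height was about 10 mm, worked out from the tool's height.
- **Pen back in holder:** the last pictures show it upright, collar seated in the grey holder. The gripper is open and clear, with only about 0.8 N of residual on the force sensor, and nothing else looks moved.
- **Disagreements:** the top and side cameras differed by about 2 mm on the plate's x position, so I used the mean. Contact then came at 64.6 to 65.3 mm from that centre instead of the nominal 66 mm, partly from how the arm and pen give under load. That is well within the edge tolerance.

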